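Unpin the blue thread chest and take off its lid

ROBOT

A 7-joint arm with a two-finger parallel gripper is mounted at the origin on the work surface. World frame = base frame: x ahead of the robot, y to its left, z up, the work surface at z = 0. Lengths are in mm, angles in degrees, forces in N, time in s.
With the tool pointing down it reaches from about 425 to 975 mm from the base axis. Payload 16.7 kg.
Tool frame: the origin (TCP) lies at the very end of the fingers, on their centre line; the grasp point (between the pads) lies 19 mm behind it; z points along the fingers, y is the direction in which the jaws open and shut (so a half turn about z gives the same grasp; the last joint's range is limited). The gripper opens to 85 mm and grips with 20 to 120 N. Pads are 22 mm wide; open, the fingers measure 114 mm over their backs; the gripper's body (76 mm by 85 mm) begins 54 mm behind the grasp point. The pads swing forward as they close: fully open they stand 13 mm farther back than shut.
Start: joints at [-72.451, 24.414, 4.234, 92.017, -1.954, 63.644, -3.845], TCP at [297.121, 606.049, 231.302] pointing down, gripper open.
Joint ranges: [-163.25, 163.25], [-28.42, 122.38], [-70.27, 78.77], [12.13, 141.07], [-58.53, 238.53], [9.26, 117.41], [-156.51, 156.51]. Speed limits (degrees/s): [108.29, 108.29, 136.94, 136.94, 172.46, 172.46, 172.46].

INTERFACE

Orientations are given as a 3x3 rotation matrix whose columns are the frame's x, y, z axes.
In Python, from plant import env gives the robot as it stands.
- The arm moves only by the tool send_rows, never from a script. Its arguments are lists of equal length, an entry for each row: "dr": the turn, a rotation vector about the tool's x, y, z in rad, a list of three; "xyz": the shift along the tool's x, y, z in mm, a list of three; "hand": the finger opening in mm, from 0 to 85.4. In form: {"dr": [[rx, ry, rz], ...], "xyz": [[x, y, z], ...], "hand": [hand, ...]}. A call has 1 to 10 rows; each row shifts and turns the commanded pose from where the row before left it, along the tool's axes as they then stand; what a row does not reach is not made up. A row lasts 1/10 s, in which the tool goes at most 50 mm and 8.59 degrees, less where a joint would pass 70% of its speed; a pose out of reach is approached as far as the arm can. A call with a gripper value outside its range is refused whole. The fingers move at their own pace and stop on an object; "grip_force" is the grip in N (left out, the last holds). Time passes only in rows, so rows that do not move let the fingers close. It gives the time, the measured TCP pose, the force and the opening at its end, in the units of the state.
- env.get_obs(): the state, without advancing time (a new reading comes with each control period).
- env.camera(name): name is "side" or "top"; returns the picture (480x640x3 uint8, red, green, blue); there is no depth.
- env.camera_info(name): a dict with "fx", "fy", "cx", "cy" (pixels), "rvec" (rotation vector, rad) and "tvec" (3), from world to camera coordinates, as OpenCV has them. Camera axes: x right, y down, z forward; pixel columns grow to the right and rows downward; lengths in mm; the calibration is good to about 2 mm. A picture is of the moment at which its call begins. camera_info takes no time and is no camera call.
- env.finish_job(): hands the job in, once; it reports no verdict.
Trained networks look in the newest picture that a camera, given by its name, has taken for a name from the list of things; names that differ only in an ending like _2 or _b are one class to them, and where a whole thing is asked for, a point or a joint stands for the part that bears it (a point fixed in the world has none). Each returns a list of dicts, best first, with "score" (0 to 1); they miss things now and then, are a little off and sometimes report something else, mostly with a low value. They report only what shows in the picture. A call takes as long as a camera call.
- env.outline_of(thing, camera): "mask" (480x640 bool, what is visible of it) and "pixel" ([row, column] in pixels, amid what is visible of it).
The state is a dict: "t": time; "q": joint angles; "qd": joint speeds; "joint_efforts": joint torques, N m; "ee_pos": TCP position; "tcp_rot": TCP orientation; "contact_force": force on the tool from outside, world axes, zero at the start; "ft_torque": the same for the moment, N m; "finger_gap": finger opening in mm.
Only numpy, scipy, OpenCV 4.12 (cv2) and the standard library are available. Lean on these libraries where they do the work, as an engineer would, in place of code of your own. Each camera call takes 0.05 s, during which the arm holds its last target.

TASK

On the fly-tying bench, pull the red-handled retaining pin out of the staple of the blue thread chest and lay it on the cork mat. Then lift the blue lid off the chest and lay it on the mat as well, right way up and flat. Set both down rather than dropping them; the green chest stays shut.

Things in the scene. Friction and masses are not known exactly. Their poses are not given: they have to be found in the camera images.
- blue_chest: blue chest fixed to the bench, 100 (x) x 140 (y) x 60 high mm; origin: centre of its underside; front: its -x. A steel wire loop (staple, 20 mm wide inside, top 82 mm up) stands at x = -63 mm. The lid's tongue runs through it with the pin lying on top, so the lid is locked until the pin is drawn level along the chest's -x, 40 mm or more. Ignore the like green chest; they may swap sides
- pin: pin, 50 g. Red handle block 36 (x) x 16 (y) x 30 high mm, gripped across y from above; origin: centre of its underside. A steel bar 10 wide, 8 high mm, underside level with the handle's, runs along +x to 68 mm from the origin. It starts parallel to the chest's x axis, origin about 101 mm in front of the chest's and 66 mm up, about 5 mm side play in the staple
- blue_lid: loose blue lid, 180 to 290 g. Plate 100 (x) x 140 (y) x 6 mm on a 5 mm deep lip; origin: centre of the lip's underside, plate top 11 mm above it. Tongue 12 mm wide, to x = -78 mm. Pale wooden handle amid the top: 46 (x) x 16 (y) mm, 11 to 45 mm above the origin, gripped across y. Fitted: axes as the chest's, origin 55 mm up; lift 30 mm before moving sideways
- mat: brown cork mat fixed to the bench between the two chests, 200 (x) x 240 (y) x 4 mm; origin: centre of its underside, on the bench. Pin and lid fit side by side: for instance the pin along x at y = +100 or -100 mm, and the lid, axes along the mat's, 30 mm to the other side of the middle

How it is judged (in metres and radians):
On the way, in this order (a step that is already met when the one before it is completed fails the run):
1. the pin is drawn out of the staple, at least 35 mm from its place, with the lid still on the chest (distance of pin from where it was at the start of the episode above 0.035 m and z of blue_lid in the frame of blue_chest below 0.075 m), for 0.1 s.
2. the lid is lifted clear of the chest, by more than 20 mm (z of blue_lid in the frame of blue_chest above 0.076 m), for 0.1 s.
At the end, for the whole second after the job is handed in: Pin and lid both lie at rest on the cork mat, released: the origin of each over the mat (within 100 mm of its centre along the mat's x and 120 mm along its y) and less than 30 mm above the bench; the lid right way up, within 10 degrees of level (x of pin in the frame of mat between -0.1 and 0.1 m and y of pin in the frame of mat between -0.12 and 0.12 m and height (world z) of each of pin, blue_lid below 0.03 m and x of blue_lid in the frame of mat between -0.1 and 0.1 m and y of blue_lid in the frame of mat between -0.12 and 0.12 m and angle between blue_lid's own z axis and vertical below 0.17 rad and linear speed of each of blue_lid, pin below 0.03 m/s and contact force between the fingers and blue_lid below 0.1 N and contact force between the fingers and pin below 0.1 N); the robot touches nothing.
It fails at once if the lid is dropped from more than about 30 mm or thrown (it moves faster than 0.8 m/s out of the fingers) (linear speed of blue_lid above 0.8 m/s and contact force between the fingers and blue_lid below 0.1 N).
It fails at once if the pin is dropped from more than about 30 mm or thrown (it moves faster than 0.8 m/s out of the fingers) (linear speed of pin above 0.8 m/s and contact force between the fingers and pin below 0.1 N).
It also fails if it takes over 58 s, if anything falls off the work surface, if the arm or the gripper's body presses on something with over 40 N, if the wrist force passes 120 N, or if a joint passes its speed limit or range.

## Working session

There is one attempt and no reset: what is moved stays moved. The work goes in short steps, Python scripts to look and compute and a tool call to move; the robot and the scene stay as the last step left them, time stands still between calls to the robot, and variables do not carry over. Pictures are saved under pics/ and viewed, and the job is handed in when it is done.

Besides the shell and the picture viewer there is one more tool, called as a command line: name --argument value ..., lists and objects as JSON in quotes. send_rows: Moves the arm, as the interface text tells. Its arguments: {"type":"object","properties":{"dr":{"type":"array"},"xyz":{"type":"array"},"hand":{"type":"array"},"grip_force":{"type":"number"}},"required":["dr","xyz","hand"]}

```bash
mkdir -p pics; ls; python3 - <<'E'
from plant import env
import cv2,numpy as np
np.set_printoptions(precision=4,suppress=True)
o=env.get_obs(); print(o['t'],o['ee_pos'],o['tcp_rot'],o['finger_gap'])
for c in ('side','top'):
    im=env.camera(c); cv2.imwrite(f'pics/{c}0.png',cv2.cvtColor(im,cv2.COLOR_RGB2BGR)); print(c,env.camera_info(c))
    for th in ('blue_chest','pin','blue_lid','mat'):
        for r in env.outline_of(th,c)[:3]:
            print(c,th,round(r['score'],2),r['pixel'],r['mask'].sum())
print(env.get_obs()['t'])
E
```

```text
pics
0.0 [296.9421 605.7235 230.6093] [[-0.8979  0.4402 -0.0005]
 [ 0.4402  0.8979 -0.0012]
 [-0.0001 -0.0013 -1.    ]] 85.22852600505885
side {'fx': 500.2981175121456, 'fy': 500.2981175121456, 'cx': 316.1393655315888, 'cy': 233.09444275768644, 'rvec': array([ 2.1162, -0.5849,  0.3152]), 'tvec': array([-443.2644,  238.9024,  657.613 ])}
side blue_chest 0.58 [390.3, 467.5] 3051
side pin 0.95 [388.3, 449.6] 696
side blue_lid 0.67 [351.5, 480.3] 5952
side mat 0.87 [283.4, 342.4] 10050
top {'fx': 522.7618340979546, 'fy': 522.7618340979546, 'cx': 321.5834604338127, 'cy': 230.520676775481, 'rvec': array([ 2.1998, -1.9902,  0.2177]), 'tvec': array([ -22.6419,  519.317 , 1082.5248])}
top blue_chest 0.67 [233.1, 436.9] 484
top pin 0.72 [249.3, 485.0] 327
top blue_lid 0.72 [213.8, 467.1] 2819
top mat 0.95 [222.3, 333.8] 8664
0.5
```

View pics/side0.png

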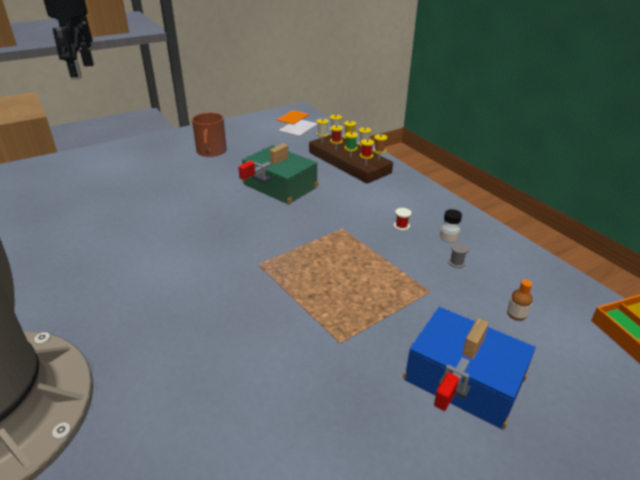

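View pics/top0.png

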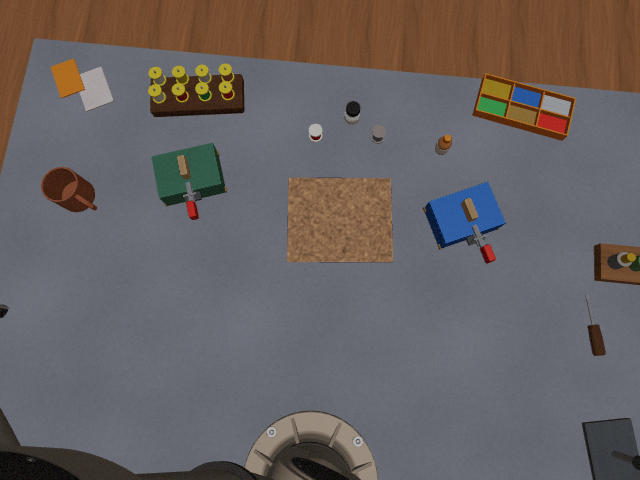

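```bash
cat > h.py <<'E'
import cv2,numpy as np
from scipy.optimize import minimize
np.set_printoptions(precision=2,suppress=True)
from plant import env
CI={c:env.camera_info(c) for c in ('side','top')}
def proj(P,c):
    k=CI[c];K=np.array([[k['fx'],0,k['cx']],[0,k['fy'],k['cy']],[0,0,1]])
    return cv2.projectPoints(np.asarray(P,float).reshape(-1,1,3),k['rvec'],k['tvec'],K,None)[0].reshape(-1,2)
def ray_plane(px,c,z):
    k=CI[c];R=cv2.Rodrigues(k['rvec'])[0];C=-R.T@k['tvec']
    px=np.atleast_2d(px);d=np.c_[(px[:,0]-k['cx'])/k['fx'],(px[:,1]-k['cy'])/k['fy'],np.ones(len(px))]@R
    return C+d*((z-C[2])/d[:,2])[:,None]
def box(x0,x1,y0,y1,z0,z1): return np.array([[x,y,z] for x in(x0,x1) for y in(y0,y1) for z in(z0,z1)],float)
def place(P,x,y,z,yaw):
    c,s=np.cos(yaw),np.sin(yaw); return P@np.array([[c,-s,0],[s,c,0],[0,0,1]]).T+[x,y,z]
S=4
def hullmask(P,c,roi):
    # soft mask in roi (x0,y0,w,h), supersampled
    p=(proj(P,c)-roi[:2]+0.5)*S-0.5
    h=cv2.convexHull(p.astype(np.float32))
    m=np.zeros((roi[3]*S,roi[2]*S),np.uint8)
    cv2.fillConvexPoly(m,np.round(h*16).astype(np.int32),255,cv2.LINE_AA,4)
    return cv2.resize(m,(roi[2],roi[3]),interpolation=cv2.INTER_AREA)/255.
def hsv(im): return cv2.cvtColor(im,cv2.COLOR_RGB2HSV)
def red(im): h=hsv(im);return ((h[...,0]<6)|(h[...,0]>174))&(h[...,1]>190)&(h[...,2]>90)
def blue(im): h=hsv(im);return (abs(h[...,0].astype(int)-110)<14)&(h[...,1]>170)
def load(n): return cv2.cvtColor(cv2.imread(n),cv2.COLOR_BGR2RGB)
def fit(boxes,masks,rois,p0,step):
    def cost(p): return sum(np.abs(hullmask(place(boxes,*p),c,rois[c])-masks[c]).sum() for c in masks)
    best=None
    for k in range(3):
        sim=np.array([p0]+[np.array(p0)+np.eye(len(p0))[i]*step[i]*(1 if k%2 else -1) for i in range(len(p0))])
        r=minimize(cost,p0,method='Nelder-Mead',options=dict(initial_simplex=sim,xatol=.01,fatol=.05,maxiter=600))
        p0=r.x
    return r.x,r.fun
E
cat > m0.py <<'E'
from h import *
ims={c:load(f'pics/{c}0.png') for c in CI}
# mat
for c in CI:
    m=max(env.outline_of('mat',c),key=lambda r:r['score'])['mask'].astype(np.uint8)
    (ce,sz,a)=cv2.minAreaRect(np.argwhere(m)[:,::-1].astype(np.float32))
    cn=max(cv2.findContours(m,0,2)[0],key=cv2.contourArea)
    q=cv2.approxPolyDP(cn,8,True)[:,0].astype(float)
    w=ray_plane(q,c,4.)
    print(c,'mat',len(q),w,w.mean(0))
rois={'side':(390,290,170,150),'top':(410,165,110,110)}
def crop(m,c): x,y,w,h=rois[c];return m[y:y+h,x:x+w].astype(float)
print('tool')
bm={}
for c in CI:
    m=blue(ims[c]).astype(np.uint8);x,y,w,h=rois[c]
    m2=np.zeros_like(m);m2[y:y+h,x:x+w]=m[y:y+h,x:x+w]
    bm[c]=m2
    rm=red(ims[c]);rm2=np.zeros_like(m);rm2[y:y+h,x:x+w]=rm[y:y+h,x:x+w]
    cen=np.argwhere(rm2)[:,::-1].mean(0);print(c,'red',rm2.sum(),cen,ray_plane(cen,c,81.), 'blue',m2.sum())
    bm[c,'r']=rm2
# red block fit, free z
B=box(-18,18,-8,8,0,30)
p0=[*ray_plane(np.argwhere(bm['top','r'])[:,::-1].mean(0),'top',85.)[0][:2],66,0.3]
x,f=fit(B,{c:crop(bm[c,'r'],c) for c in CI},rois,p0,[8,8,8,.3]);print('pin',x[:3],np.degrees(x[3]),f)
# blue: weight only; hull of blue mask filled
bf={}
for c in CI:
    m=cv2.morphologyEx(bm[c],cv2.MORPH_OPEN,np.ones((3,3)))
    hh=cv2.convexHull(np.argwhere(m)[:,::-1].astype(np.int32)[:,None])
    z=np.zeros_like(m);cv2.fillConvexPoly(z,hh,1);bf[c]=crop(z,c)
cx=x[0]+101*np.cos(x[3]);cy=x[1]+101*np.sin(x[3])
y,f=fit(box(-50,50,-70,70,0,66),bf,rois,[cx,cy,0,x[3]],[8,8,5,.2]);print('chest',y[:3],np.degrees(y[3]),f)
for c in CI:
    im=ims[c].copy()
    for Bx,p,col in ((B,x,(0,255,0)),(box(-50,50,-70,70,0,66),y,(255,255,0))):
        cv2.polylines(im,[cv2.convexHull(np.round(proj(place(Bx,*p),c)).astype(np.int32))],1,col,1)
    xx,yy,w,h=rois[c]
    cv2.imwrite(f'pics/fit_{c}.png',cv2.resize(cv2.cvtColor(im[yy:yy+h,xx:xx+w],4),None,fx=4,fy=4,interpolation=0))
E
python3 m0.py
```

```text
side mat 4 [[ 651.21  112.11    4.  ]
 [ 455.2    95.61    4.  ]
 [ 476.49 -141.38    4.  ]
 [ 670.3  -121.3     4.  ]] [563.3  -13.74   4.  ]
top mat 4 [[ 646.46  118.95    4.  ]
 [ 453.56   96.84    4.  ]
 [ 481.27 -134.13    4.  ]
 [ 671.81 -111.26    4.  ]] [563.27  -7.4    4.  ]
tool
side red 509 [445.99 390.47] [[ 500.87 -326.58   81.  ]] blue 7603
top red 91 [489.11 252.34] [[ 501.93 -328.39   81.  ]] blue 2839
pin [ 501.58 -326.29   62.86] 31.15823899995295 271.5764705882353
chest [ 593.1  -283.18   -2.77] 24.988608553607524 463.70196078431377
```

View pics/fit_side.png

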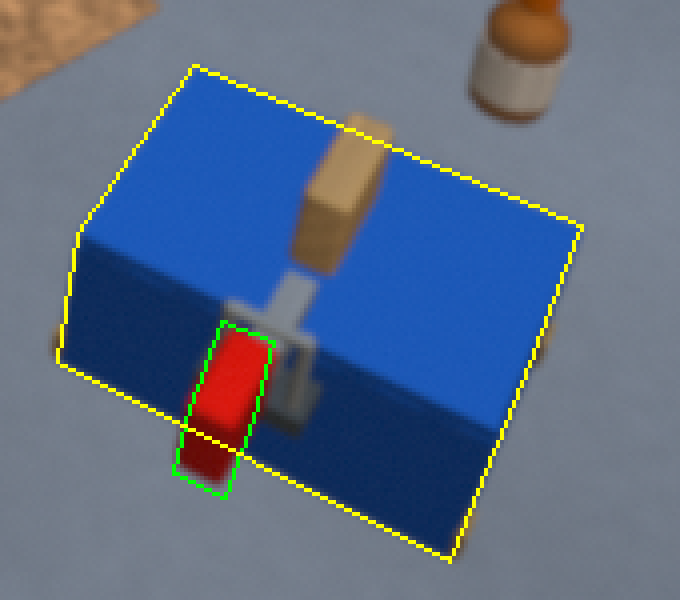

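View pics/fit_top.png

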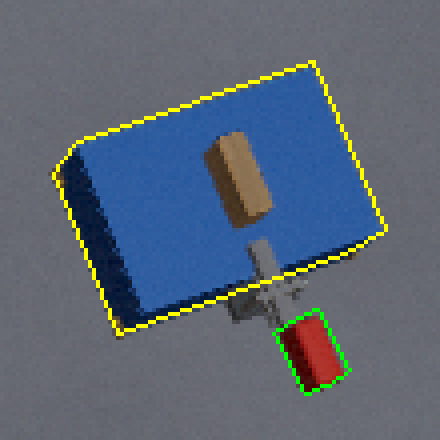

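```bash
cat > m1.py <<'E'
from h import *
import sys
ims={c:load(f'pics/{c}0.png') for c in CI}
rois={'side':(390,290,170,150),'top':(410,165,110,110)}
def crop(m,c): x,y,w,h=rois[c];return m[y:y+h,x:x+w].astype(float)
def red2(im): i=im.astype(int);return ((i[...,0]-i[...,1:].max(2))>45)&(i[...,1]<i[...,0]*.45)
def wood(im): i=im.astype(int);return (i[...,0]-i[...,2]>25)&(i[...,1]>i[...,0]*.5)&(i[...,1]<i[...,0])
B=box(-18,18,-8,8,0,30); W=box(-23,23,-8,8,11,45)
def big(m):
    n,l,s,_=cv2.connectedComponentsWithStats(m.astype(np.uint8)); return l==1+s[1:,4].argmax()
def wm(c):
    # wood comp inside chest
    x,y,w,h={'side':(455,310,45,55),'top':(455,190,30,40)}[c]
    m=np.zeros((480,640),bool);m[y:y+h,x:x+w]=wood(ims[c])[y:y+h,x:x+w];return big(m)
def rm(c):
    x,y,w,h=rois[c];m=np.zeros((480,640),bool);m[y:y+h,x:x+w]=red2(ims[c])[y:y+h,x:x+w];return big(m)
for nm,Bx,mf,p0 in (('pin',B,rm,[501,-326,64,.436]),('lid',W,wm,[593,-283,53,.436])):
    M={c:crop(mf(c),c) for c in CI}
    print(nm,[M[c].sum() for c in CI])
    for mm in (M,{'side':M['side']},{'top':M['top']}):
      for fy in (0,1):
        if fy: 
            import h
            x,f=fit(Bx,mm,rois,p0,[4,4,4,.1])
        else:
            def cost(p): return sum(np.abs(hullmask(place(Bx,*p,.436),c,rois[c])-mm[c]).sum() for c in mm)
            r=minimize(cost,p0[:3],method='Nelder-Mead',options=dict(initial_simplex=np.array([p0[:3]]+[np.array(p0[:3])+d for d in np.eye(3)*4]),fatol=.05));x=np.r_[r.x,.436];f=r.fun
        print(list(mm),x[:3],np.degrees(x[3]),f)
E
python3 m1.py
```

```text
pin [np.float64(560.0), np.float64(176.0)]
['side', 'top'] [ 501.35 -326.     62.87] 24.98095986770389 177.2
['side', 'top'] [ 501.64 -326.24   63.36] 28.73798048164197 160.21960784313725
['side'] [ 536.19 -300.74   13.9 ] 24.98095986770389 38.36862745098039
['side'] [ 536.2  -300.69   13.82] 24.865533876689447 38.29803921568627
['top'] [ 532.93 -372.69  -94.26] 24.98095986770389 21.2078431372549
['top'] [ 529.41 -367.52  -77.12] 23.95921243385889 21.23921568627451
lid [np.float64(514.0), np.float64(228.0)]
['side', 'top'] [ 593.58 -283.13   51.27] 24.98095986770389 226.5058823529412
['side', 'top'] [ 593.26 -283.53   51.65] 29.447509430226365 186.23137254901962
['side'] [ 656.01 -240.85  -17.57] 24.98095986770389 45.43137254901961
['side'] [ 642.14 -250.26   -2.49] 26.48824374624635 42.30196078431372
['top'] [ 637.29 -323.86 -104.14] 24.98095986770389 30.694117647058825
['top'] [ 640.19 -325.96 -112.79] 24.220444010838182 30.701960784313723
```

send_rows --dr '[[0,0,0.149],[0,0,0.149],[0,0,0.149],[0,0,0.149],[0,0,0.149],[0,0,0.149],[0,0,0.149],[0,0,0.149],[0,0,0.149],[0,0,0.149]]' --xyz '[[0,0,0],[0,0,0],[0,0,0],[0,0,0],[0,0,0],[0,0,0],[0,0,0],[0,0,0],[0,0,0],[0,0,0]]' --hand '[60,60,60,60,60,60,60,60,60,60]' --grip_force 40

```text
t: 1.6
ee_pos: [297.1, 606.1, 231.4]
tcp_rot: [[0.372, 0.928, -0.0], [0.928, -0.372, 0.0], [0.0, -0.0, -1.0]]
contact_force: [-0.3, -0.4, 0.2]
finger_gap: 59.8
```

send_rows --dr '[[0,0,0.149],[0,0,0.149],[0,0,0.149],[0,0,0.149],[0,0,0.149],[0,0,0.018],[0,0,0]]' --xyz '[[0,0,0],[0,0,0],[0,0,0],[0,0,0],[0,0,0],[0,0,0],[0,0,0]]' --hand '[60,60,60,60,60,60,60]'

```text
t: 2.3
ee_pos: [296.9, 606.1, 231.3]
tcp_rot: [[0.906, 0.423, 0.0], [0.423, -0.906, -0.0], [-0.0, 0.0, -1.0]]
contact_force: [0.2, 0.5, -0.3]
finger_gap: 59.9
```

send_rows --dr '[[0,0,0],[0,0,0],[0,0,0],[0,0,0],[0,0,0],[0,0,0],[0,0,0],[0,0,0],[0,0,0],[0,0,0]]' --xyz '[[5,48,0],[5,48,0],[5,48,0],[5,48,0],[5,48,0],[5,48,0],[5,48,0],[5,48,0],[5,48,0],[5,48,0]]' --hand '[60,60,60,60,60,60,60,60,60,60]'

```text
t: 3.3
ee_pos: [544.6, 189.5, 231.7]
tcp_rot: [[0.906, 0.424, 0.0], [0.424, -0.906, 0.001], [0.001, -0.0, -1.0]]
contact_force: [1.0, 1.1, 0.3]
finger_gap: 60.4
```

send_rows --dr '[[0,0,0],[0,0,0],[0,0,0],[0,0,0],[0,0,0],[0,0,0],[0,0,0],[0,0,0],[0,0,0],[0,0,0]]' --xyz '[[5,48,0],[5,48,0],[-25,40,0],[-29,37,0],[-29,37,0],[-29,37,0],[-29,37,0],[-29,37,0],[-29,37,0],[-29,37,0]]' --hand '[60,60,60,60,60,60,60,60,60,60]'

```text
t: 4.3
ee_pos: [510.9, -260.5, 231.6]
tcp_rot: [[0.906, 0.424, 0.001], [0.424, -0.906, 0.0], [0.001, 0.0, -1.0]]
contact_force: [1.3, -0.9, 0.2]
finger_gap: 59.9
```

send_rows --dr '[[0,0,0],[0,0,0],[0,0,0],[0,0,0],[0,0,0],[0,0,0]]' --xyz '[[-18,27,0],[-18,28,0],[0,0,35],[0,0,35],[0,0,36],[0,0,0]]' --hand '[60,60,60,60,60,60]'

```text
t: 4.9
ee_pos: [499.9, -322.5, 121.7]
tcp_rot: [[0.906, 0.422, -0.006], [0.422, -0.906, 0.002], [-0.004, -0.005, -1.0]]
contact_force: [-0.2, 0.9, 0.3]
finger_gap: 59.8
```

```bash
python3 - <<'E'
from h import *
for c in CI:
    im=env.camera(c); cv2.imwrite(f'pics/{c}1.png',cv2.cvtColor(im,4))
o=env.get_obs();print(o['ee_pos'],o['t'])
a=load('pics/side1.png')[230:430,340:580];b=load('pics/top1.png')[150:300,400:580]
a=cv2.resize(a,(400,333));b=cv2.resize(b,(400,333))
cv2.imwrite('pics/c1.png',cv2.cvtColor(np.hstack([a,b]),4))
E
```

```text
[ 501.8  -324.18  125.99] 5.0
```

View pics/c1.png

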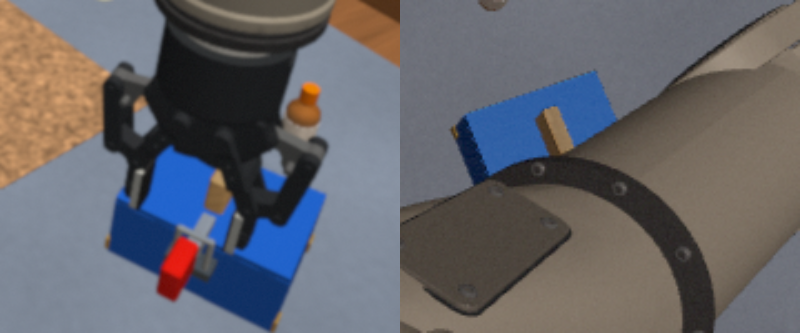

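```bash
python3 - <<'E'
from h import *
o=env.get_obs();print(o['ee_pos'],o['t'])
R=o['tcp_rot'];p=o['ee_pos']
print(proj([p,p+R[:,1]*30,p-R[:,1]*30],'side'))
print(R.T@(np.array([501.5,-326,64])-p))
E
```

```text
[ 501.8  -324.18  125.99] 5.0
[[451.22 363.42]
 [476.76 375.3 ]
 [426.86 352.1 ]]
[-1.    1.54 61.99]
```

send_rows --dr '[[0,0,0],[0,0,0],[0,0,0],[0,0,0],[0,0,0]]' --xyz '[[-1,1,20],[0,0,20],[0,0,15],[0,0,6],[0,0,0]]' --hand '[50,50,50,50,50]'

```text
t: 5.5
ee_pos: [501.6, -325.2, 64.7]
tcp_rot: [[0.908, 0.42, 0.0], [0.42, -0.908, -0.0], [-0.0, 0.0, -1.0]]
contact_force: [-0.8, -0.0, 1.0]
finger_gap: 50.0
```

```bash
python3 - <<'E'
from h import *
im=env.camera('side'); cv2.imwrite('pics/side2.png',cv2.cvtColor(cv2.resize(im[230:430,340:580],(720,600),interpolation=cv2.INTER_CUBIC),4))
o=env.get_obs();print(o['ee_pos'],o['t'],o['contact_force'])
E
```

```text
[ 501.8  -325.41   65.11] 5.55 [0.17 0.08 0.66]
```

View pics/side2.png

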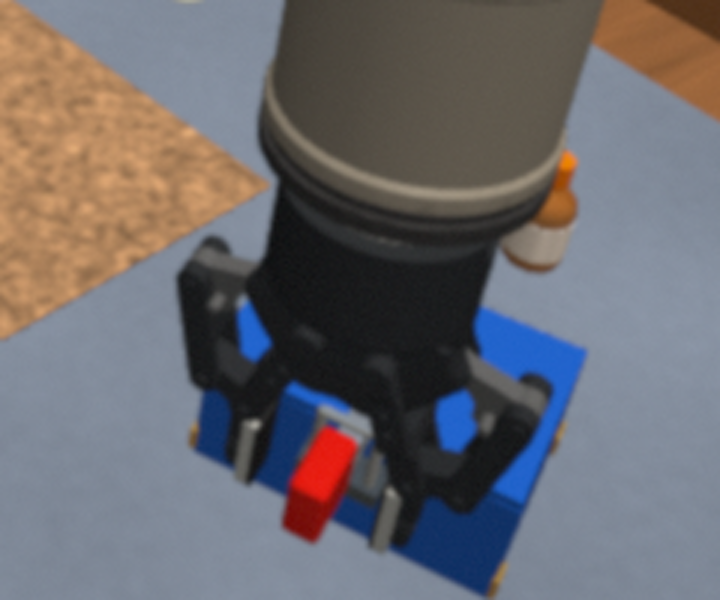

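The picture shows the fingers on either side of the red handle (handle near crop pixel (318,485), pad tips at (248,480) and (380,545)), so I'm closing.

send_rows --dr '[[0,0,0],[0,0,0],[0,0,0],[0,0,0],[0,0,0],[0,0,0],[0,0,0],[0,0,0]]' --xyz '[[0,0,0],[0,0,0],[0,0,0],[0,0,0],[0,0,0],[0,0,0],[0,0,0],[0,0,0]]' --hand '[30,20,10,10,10,10,10,10]' --grip_force 30

```text
t: 6.35
ee_pos: [501.8, -325.3, 64.9]
tcp_rot: [[0.908, 0.419, 0.001], [0.419, -0.908, -0.0], [0.001, 0.0, -1.0]]
contact_force: [-1.1, 0.7, 6.0]
finger_gap: 15.5
```

send_rows --dr '[[0,0,0],[0,0,0],[0,0,0],[0,0,0],[0,0,0],[0,0,0],[0,0,0],[0,0,0]]' --xyz '[[-4,0,0],[-7,0,0],[-9,0,0],[-10,0,0],[-10,0,0],[-10,0,0],[-10,0,0],[0,0,0]]' --hand '[10,10,10,10,10,10,10,10]'

```text
t: 7.15
ee_pos: [444.8, -351.1, 64.2]
tcp_rot: [[0.909, 0.417, -0.001], [0.417, -0.909, 0.0], [-0.001, -0.001, -1.0]]
contact_force: [-0.1, 0.4, -0.7]
finger_gap: 15.4
```

```bash
python3 - <<'E'
from h import *
im=env.camera('side'); cv2.imwrite('pics/side3.png',cv2.cvtColor(cv2.resize(im[230:480,340:580],(576,600),interpolation=cv2.INTER_CUBIC),4))
o=env.get_obs();print(o['ee_pos'],o['t'],o['contact_force'])
E
```

```text
[ 445.92 -350.66   64.19] 7.2 [ 0.28  0.23 -0.69]
```

View pics/side3.png

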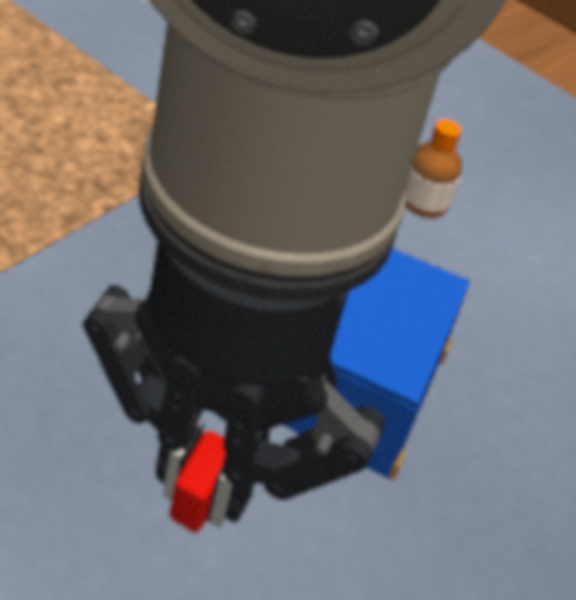

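send_rows --dr '[[0,0,0],[0,0,0],[0,0,0],[0,0,0],[0,0,0],[0,0,0],[0,0,0],[0,0,0],[0,0,0],[0,0,0]]' --xyz '[[0,0,-12],[0,0,-25],[0,0,-30],[0,0,-23],[10,-9,0],[22,-19,0],[29,-25,0],[29,-25,0],[29,-25,0],[29,-25,0]]' --hand '[10,10,10,10,10,10,10,10,10,10]'

```text
t: 8.2
ee_pos: [528.3, -169.6, 154.4]
tcp_rot: [[0.907, 0.42, -0.0], [0.42, -0.907, 0.0], [-0.0, -0.0, -1.0]]
contact_force: [1.0, -0.2, 0.1]
finger_gap: 15.5
```

send_rows --dr '[[0,0,0],[0,0,0],[0,0,0],[0,0,0.06],[0,0,0.1],[0,0,0.1],[0,0,0.066],[0,0,0],[0,0,0]]' --xyz '[[26,-23,0],[20,-17,0],[12,-10,0],[0,0,0],[0,0,0],[0,0,0],[0,0,0],[0,0,0],[0,0,0]]' --hand '[10,10,10,10,10,10,10,10,10]'

```text
t: 9.1
ee_pos: [559.2, -102.4, 154.3]
tcp_rot: [[0.994, 0.109, -0.0], [0.109, -0.994, -0.0], [-0.0, 0.0, -1.0]]
contact_force: [0.4, 0.0, -0.3]
finger_gap: 15.5
```

```bash
python3 - <<'E'
from h import *
im=env.camera('side'); cv2.imwrite('pics/side4.png',cv2.cvtColor(im,4))
o=env.get_obs();print(o['ee_pos'],o['t'],o['contact_force'],o['tcp_rot'],o['finger_gap'])
# mat fit from first pictures
r={'side':(250,220,190,130),'top':(275,165,135,110)}
M={}
for c in CI:
    i=load(f'pics/{c}0.png').astype(int); m=((i[...,0]-i[...,2])>25).astype(np.uint8)
    x,y,w,h=r[c];m=cv2.morphologyEx(m[y:y+h,x:x+w],cv2.MORPH_CLOSE,np.ones((5,5)));M[c]=m.astype(float)
for mm in (M,{'side':M['side']},{'top':M['top']}):
    f=lambda p:sum(np.abs(hullmask(place(box(-100,100,-120,120,0,4),p[0],p[1],0,p[2]),c,r[c])-mm[c]).sum() for c in mm)
    p0=np.array([563,-10,.11]);q=minimize(f,p0,method='Nelder-Mead',options=dict(initial_simplex=[p0,p0+[5,0,0],p0+[0,5,0],p0+[0,0,.05]]));print(q.x,np.degrees(q.x[2]),q.fun)
E
```

```text
[ 559.25 -102.35  154.32] 9.15 [ 0.05 -0.46 -0.58] [[ 0.99  0.11 -0.  ]
 [ 0.11 -0.99 -0.  ]
 [-0.    0.   -1.  ]] 15.65998123706083
[564.37  -8.02   0.1 ] 5.693285184055556 608.1294117647059
[564.56  -8.92   0.1 ] 5.6563547787362625 399.05882352941177
[563.74  -7.3    0.1 ] 5.530583374522673 164.14117647058822
```

View pics/side4.png

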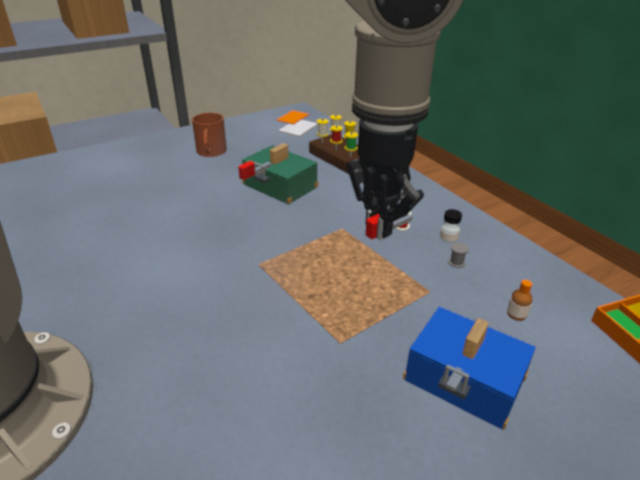

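send_rows --dr '[[0,0,0],[0,0,0],[0,0,0],[0,0,0],[0,0,0],[0,0,0],[0,0,0],[0,0,0],[0,0,0],[0,0,0]]' --xyz '[[0,0,12],[0,0,26],[0,0,30],[0,0,30],[0,0,20],[0,0,14],[0,0,8],[0,0,4],[0,0,2],[0,0,0]]' --hand '[10,10,10,10,10,10,10,10,10,10]'

```text
t: 10.15
ee_pos: [559.7, -102.3, 8.7]
tcp_rot: [[0.994, 0.107, 0.001], [0.107, -0.994, 0.0], [0.001, 0.0, -1.0]]
contact_force: [-0.1, -0.1, -0.3]
finger_gap: 15.2
```

send_rows --dr '[[0,0,0],[0,0,0],[0,0,0]]' --xyz '[[0,0,1],[0,0,1],[0,0,0]]' --hand '[10,10,10]'

```text
t: 10.45
ee_pos: [559.4, -102.2, 6.5]
tcp_rot: [[0.994, 0.107, 0.0], [0.107, -0.994, 0.0], [0.0, -0.0, -1.0]]
contact_force: [-0.2, 0.1, -0.8]
finger_gap: 15.7
```

```bash
python3 - <<'E'
from h import *
im=env.camera('side'); cv2.imwrite('pics/side5.png',cv2.cvtColor(cv2.resize(im[190:350,240:460],(770,560),interpolation=cv2.INTER_CUBIC),4))
o=env.get_obs();print(o['ee_pos'],o['t'],o['contact_force'])
E
```

```text
[ 559.43 -102.21    6.49] 10.5 [ 0.37 -0.07 -1.11]
```

View pics/side5.png

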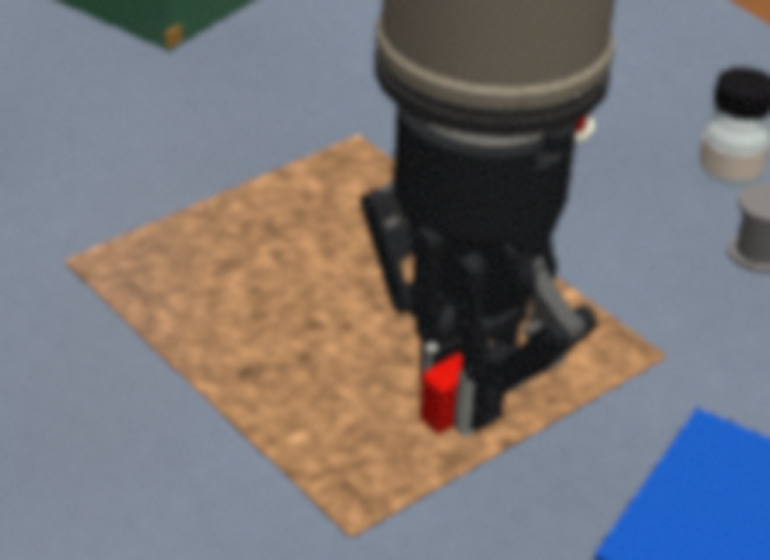

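send_rows --dr '[[0,0,0],[0,0,0],[0,0,0],[0,0,0],[0,0,0],[0,0,0],[0,0,0],[0,0,0],[0,0,0]]' --xyz '[[0,0,0],[0,0,0],[0,0,0],[0,0,0],[0,0,0],[0,0,-10],[0,0,-25],[0,0,-40],[0,0,-45]]' --hand '[20,30,40,50,50,50,50,50,50]'

```text
t: 11.4
ee_pos: [558.5, -102.5, 127.6]
tcp_rot: [[0.994, 0.106, -0.002], [0.106, -0.994, -0.0], [-0.002, 0.0, -1.0]]
contact_force: [1.0, 1.1, 1.9]
finger_gap: 49.9
```

send_rows --dr '[[0,0,0],[0,0,0],[0,0,0],[0,0,0],[0,0,0],[0,0,0],[0,0,-0.11],[0,0,-0.11],[0,0,-0.11],[0,0,0]]' --xyz '[[0,0,-30],[0,0,-30],[4,43,0],[4,47,0],[4,47,0],[3,46,0],[0,0,15],[0,0,20],[0,0,20],[0,0,0]]' --hand '[50,50,50,50,50,50,50,50,50,50]'

```text
t: 12.4
ee_pos: [592.4, -282.2, 129.8]
tcp_rot: [[0.905, 0.424, -0.003], [0.424, -0.905, 0.001], [-0.002, -0.002, -1.0]]
contact_force: [-0.6, -0.3, 1.1]
finger_gap: 50.0
```

```bash
python3 - <<'E'
from h import *
for c in CI:
    im=env.camera(c); cv2.imwrite(f'pics/{c}6.png',cv2.cvtColor(im,4))
o=env.get_obs();print(o['ee_pos'],o['t'],o['tcp_rot'])
R=o['tcp_rot'];print(R.T@(np.array([593.3,-283.2,72])-o['ee_pos']))
for c in CI:
  for th in ('pin','blue_lid'):
    for r in env.outline_of(th,c)[:2]:print(c,th,r['score'],r['pixel'])
a=load('pics/side6.png')[200:420,260:580]
cv2.imwrite('pics/c6.png',cv2.cvtColor(cv2.resize(a,(800,550)),4))
E
```

```text
[ 593.63 -282.98  132.2 ] 12.5 [[ 0.91  0.42 -0.  ]
 [ 0.42 -0.91 -0.  ]
 [-0.    0.   -1.  ]]
[-0.38  0.05 60.2 ]
side pin 0.93 [300.4, 374.6]
side blue_lid 0.97 [351.8, 476.9]
```

View pics/c6.png

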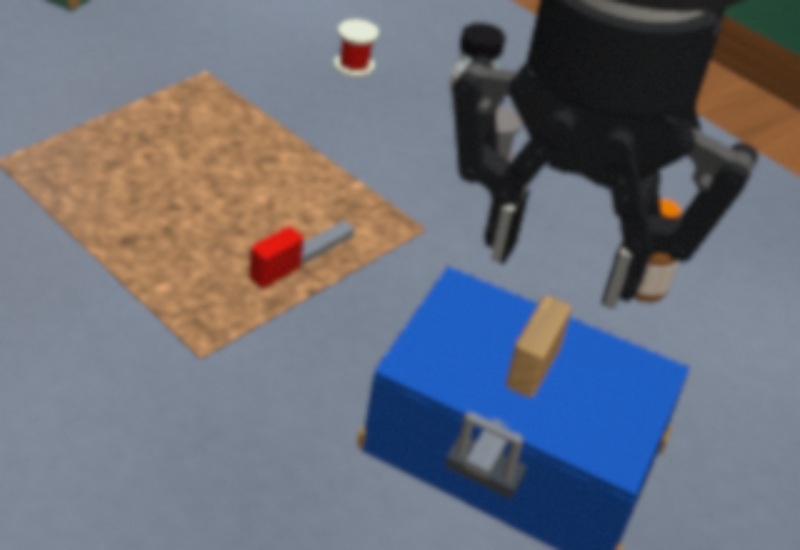

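View pics/top6.png

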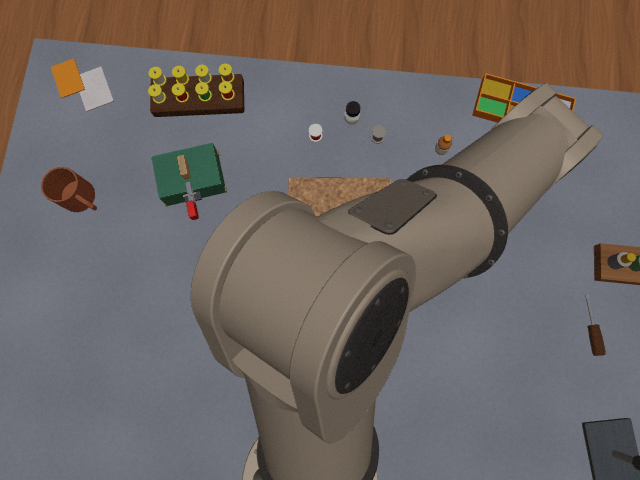

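The pin lies flat on the mat (handle at crop pixel (275,257), bar tip at (350,230)). The lid is still on, with the gripper above its handle.

send_rows --dr '[[0,0,0],[0,0,0],[0,0,0],[0,0,0],[0,0,0],[0,0,0]]' --xyz '[[0,0,15],[0,0,20],[0,0,15],[0,0,7],[0,0,3],[0,0,0]]' --hand '[50,50,50,50,50,50]'

```text
t: 13.3
ee_pos: [593.7, -282.8, 71.2]
tcp_rot: [[0.906, 0.423, -0.0], [0.423, -0.906, -0.0], [-0.0, -0.0, -1.0]]
contact_force: [-0.4, -0.7, 0.0]
finger_gap: 50.3
```

```bash
python3 - <<'E'
from h import *
im=env.camera('side'); cv2.imwrite('pics/side7.png',cv2.cvtColor(cv2.resize(im[260:430,380:580],(700,595),interpolation=cv2.INTER_CUBIC),4))
o=env.get_obs();print(o['ee_pos'],o['t'],o['contact_force'])
E
```

```text
[ 593.9  -282.93   71.68] 13.35 [ 0.7  -0.47 -0.39]
```

View pics/side7.png

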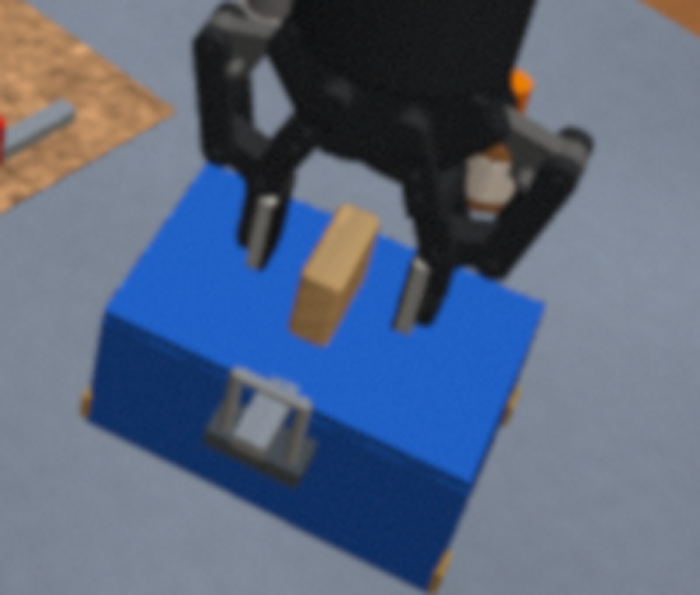

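send_rows --dr '[[0,0,0],[0,0,0],[0,0,0],[0,0,0],[0,0,0],[0,0,0],[0,0,0],[0,0,0]]' --xyz '[[0,0,0],[0,0,0],[0,0,0],[0,0,0],[0,0,0],[0,0,0],[0,0,0],[0,0,0]]' --hand '[30,20,10,10,10,10,10,10]' --grip_force 60

```text
t: 14.15
ee_pos: [594.1, -282.8, 72.0]
tcp_rot: [[0.906, 0.423, 0.001], [0.423, -0.906, -0.0], [0.001, 0.001, -1.0]]
contact_force: [-0.4, 1.0, 6.7]
finger_gap: 15.3
```

send_rows --dr '[[0,0,0],[0,0,0],[0,0,0],[0,0,0],[0,0,0],[0,0,0],[0,0,0],[0,0,0],[0,0,0],[0,0,0]]' --xyz '[[0,0,-3],[0,0,-5],[0,0,-7],[0,0,-8],[0,0,-8],[0,0,-8],[0,0,-8],[0,0,-10],[0,0,-10],[0,0,0]]' --hand '[10,10,10,10,10,10,10,10,10,10]'

```text
t: 15.15
ee_pos: [594.7, -283.2, 140.4]
tcp_rot: [[0.906, 0.423, 0.003], [0.423, -0.906, -0.001], [0.002, 0.002, -1.0]]
contact_force: [0.5, 0.0, -3.6]
finger_gap: 15.2
```

```bash
python3 - <<'E'
from h import *
im=env.camera('side'); cv2.imwrite('pics/side8.png',cv2.cvtColor(cv2.resize(im[230:430,360:580],(660,600),interpolation=cv2.INTER_CUBIC),4))
o=env.get_obs();print(o['ee_pos'],o['t'],o['contact_force'],o['finger_gap'])
E
```

```text
[ 594.45 -282.84  139.49] 15.2 [-0.79 -0.26 -2.93] 14.900695626920008
```

View pics/side8.png

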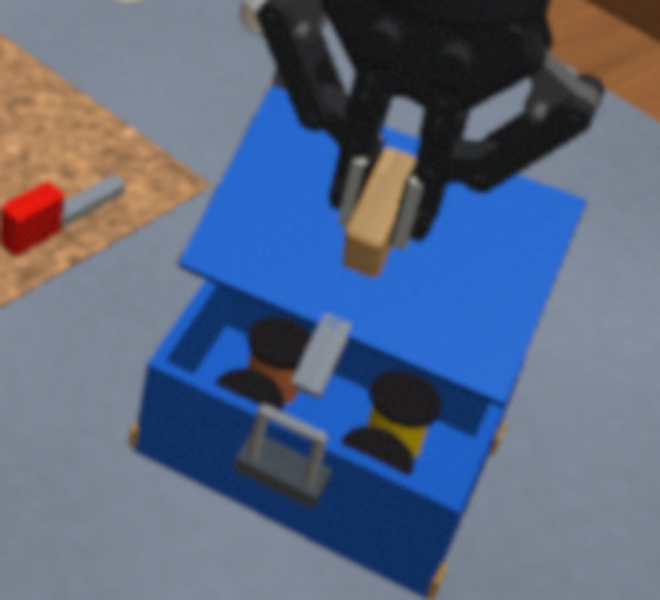

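The picture shows the lid hanging level in the grip, with its tongue (crop pixel (322,355)) clear of the staple at (285,440). Next I'll carry it to the mat.

send_rows --dr '[[0,0,0],[0,0,0],[0,0,0],[0,0,0],[0,0,0],[0,0,0],[0,0,0],[0,0,0],[0,0,0],[0,0,0]]' --xyz '[[5,-14,0],[10,-28,0],[13,-36,0],[13,-36,0],[13,-36,0],[13,-36,0],[13,-36,0],[11,-31,0],[8,-21,0],[4,-12,0]]' --hand '[10,10,10,10,10,10,10,10,10,10]'

```text
t: 16.2
ee_pos: [565.5, 23.0, 138.0]
tcp_rot: [[0.905, 0.426, -0.001], [0.426, -0.905, 0.001], [-0.0, -0.001, -1.0]]
contact_force: [-0.9, -0.4, -3.2]
finger_gap: 14.6
```

send_rows --dr '[[0,0,0.05],[0,0,0.08],[0,0,0.08],[0,0,0.08],[0,0,0.047],[0,0,0],[0,0,0]]' --xyz '[[0,0,0],[0,0,0],[0,0,0],[0,0,0],[0,0,0],[0,0,0],[0,0,0]]' --hand '[10,10,10,10,10,10,10]'

```text
t: 16.9
ee_pos: [565.9, 19.8, 138.2]
tcp_rot: [[0.995, 0.101, -0.0], [0.101, -0.995, -0.0], [-0.0, 0.0, -1.0]]
contact_force: [1.1, -0.2, -2.7]
finger_gap: 14.6
```

```bash
python3 - <<'E'
from h import *
im=env.camera('side'); cv2.imwrite('pics/side9.png',cv2.cvtColor(cv2.resize(im[150:360,220:470],(714,600),interpolation=cv2.INTER_CUBIC),4))
o=env.get_obs();print(o['ee_pos'],o['t'],o['contact_force'],o['finger_gap'],o['tcp_rot'])
E
```

```text
[566.    19.87 138.25] 16.95 [-0.57 -0.14 -2.46] 14.876272815157986 [[ 0.99  0.1  -0.  ]
 [ 0.1  -0.99 -0.  ]
 [-0.    0.   -1.  ]]
```

View pics/side9.png

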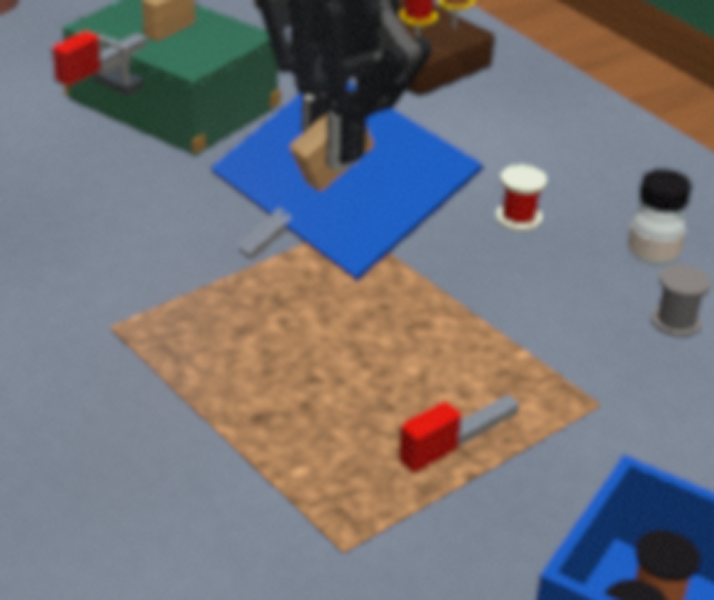

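send_rows --dr '[[0,0,0],[0,0,0],[0,0,0],[0,0,0],[0,0,0],[0,0,0],[0,0,0],[0,0,0],[0,0,0],[0,0,0]]' --xyz '[[0,0,10],[0,0,20],[0,0,24],[0,0,20],[0,0,15],[0,0,10],[0,0,7],[0,0,5],[0,0,2],[0,0,0]]' --hand '[10,10,10,10,10,10,10,10,10,10]'

```text
t: 17.95
ee_pos: [570.0, 20.1, 26.8]
tcp_rot: [[0.995, 0.1, 0.007], [0.1, -0.995, 0.0], [0.007, 0.0, -1.0]]
contact_force: [10.9, 1.6, 13.7]
finger_gap: 14.7
```

send_rows --dr '[[0,0,0],[0,0,0],[0,0,0]]' --xyz '[[0,0,1],[0,0,1],[0,0,0]]' --hand '[10,10,10]'

```text
t: 18.25
ee_pos: [571.0, 20.1, 25.6]
tcp_rot: [[0.995, 0.1, 0.009], [0.1, -0.995, 0.001], [0.009, 0.0, -1.0]]
contact_force: [11.2, 1.5, 23.9]
finger_gap: 14.8
```

send_rows --dr '[[0,0,0],[0,0,0],[0,0,0]]' --xyz '[[0,0,-2],[0,0,-2],[0,0,0]]' --hand '[10,10,10]'

```text
t: 18.55
ee_pos: [565.7, 20.0, 27.1]
tcp_rot: [[0.995, 0.1, -0.001], [0.1, -0.995, -0.0], [-0.001, -0.0, -1.0]]
contact_force: [0.0, -0.2, -2.0]
finger_gap: 15.0
```

```bash
python3 - <<'E'
from h import *
for c in CI:
    im=env.camera(c); cv2.imwrite(f'pics/{c}10.png',cv2.cvtColor(im,4))
a=load('pics/side10.png');cv2.imwrite('pics/c10.png',cv2.cvtColor(cv2.resize(a[190:350,230:450],(800,582),interpolation=cv2.INTER_CUBIC),4))
o=env.get_obs();print(o['ee_pos'],o['t'],o['contact_force'],o['ft_torque'],o['finger_gap'],o['tcp_rot'])
E
```

```text
[565.68  20.06  26.95] 18.65 [ 0.    0.07 -2.95] [ 0.04 -0.03 -0.03] 15.046839113326905 [[ 1.   0.1 -0. ]
 [ 0.1 -1.  -0. ]
 [-0.   0.  -1. ]]
```

View pics/c10.png

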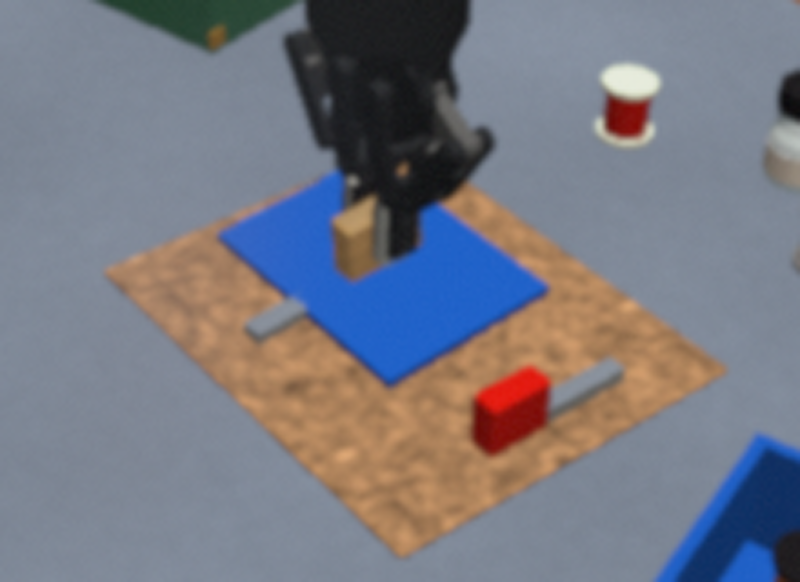

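View pics/top10.png

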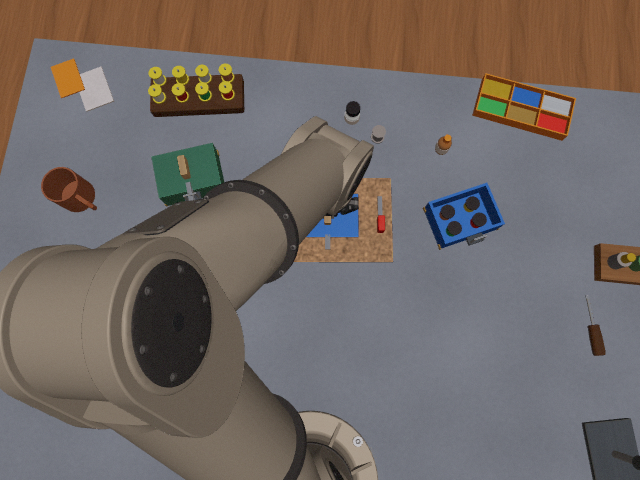

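send_rows --dr '[[0,0,0],[0,0,0],[0,0,0]]' --xyz '[[0,0,0.5],[0,0,0],[0,0,0]]' --hand '[10,10,10]'

```text
t: 18.95
ee_pos: [566.0, 20.0, 26.7]
tcp_rot: [[0.995, 0.1, -0.0], [0.1, -0.995, -0.0], [-0.0, 0.0, -1.0]]
contact_force: [0.1, 0.2, -2.1]
finger_gap: 14.9
```

send_rows --dr '[[0,0,0],[0,0,0],[0,0,0],[0,0,0],[0,0,0],[0,0,0],[0,0,0],[0,0,0],[0,0,0],[0,0,0]]' --xyz '[[0,0,0],[0,0,0],[0,0,0],[0,0,0],[0,0,0],[0,0,-8],[0,0,-20],[0,0,-40],[0,0,-45],[0,0,-45]]' --hand '[17,22,30,40,45,45,45,45,45,45]'

```text
t: 19.95
ee_pos: [565.6, 19.6, 186.8]
tcp_rot: [[0.995, 0.099, -0.001], [0.099, -0.995, -0.0], [-0.001, 0.0, -1.0]]
contact_force: [0.2, 1.1, 0.3]
finger_gap: 45.0
```

send_rows --dr '[[0,0,0],[0,0,0],[0,0,0],[0,0,0],[0,0,0],[0,0,0]]' --xyz '[[0,-40,-20],[0,-48,0],[0,-48,0],[0,-48,0],[0,-30,0],[0,0,0]]' --hand '[45,45,45,45,45,45]'

```text
t: 20.55
ee_pos: [543.6, 238.1, 204.8]
tcp_rot: [[0.994, 0.106, -0.0], [0.106, -0.994, 0.0], [-0.0, -0.001, -1.0]]
contact_force: [0.6, -0.0, -0.0]
finger_gap: 44.8
```

```bash
cat > m2.py <<'E'
from h import *
for c in CI:
    im=env.camera(c); cv2.imwrite(f'pics/{c}11.png',cv2.cvtColor(im,4))
    for th in ('pin','blue_lid'):
        for r in env.outline_of(th,c)[:1]:
            p=np.array(r['pixel'])[::-1]; w=ray_plane(p,c,15.)[0]; d=w[:2]-[564.3,-8]; a=np.radians(5.7)
            print(c,th,r['score'],p,w,'mat',d@[np.cos(a),np.sin(a)],d@[-np.sin(a),np.cos(a)])
o=env.get_obs();print(o['ee_pos'],o['t'],o['contact_force'],o['finger_gap'])
E
python3 m2.py
```

```text
side pin 0.71 [378.5 301.2] [ 573.85 -104.88   15.  ] mat -0.12283868270789794 -97.34429074322466
side blue_lid 0.94 [332.2 267.2] [556.46   8.87  15.  ] mat -6.129705813500873 17.56359376960073
top pin 0.64 [382.  219.3] [ 568.3  -103.77   15.  ] mat -5.527918142036893 -95.6900522489422
top blue_lid 0.89 [327.1 216. ] [563.62  21.3   15.  ] mat 2.2315489571600304 29.222622561284883
[545.07 231.64 205.1 ] 20.85 [-0.11 -0.16  0.34] 44.867412890572766
```

View pics/side11.png

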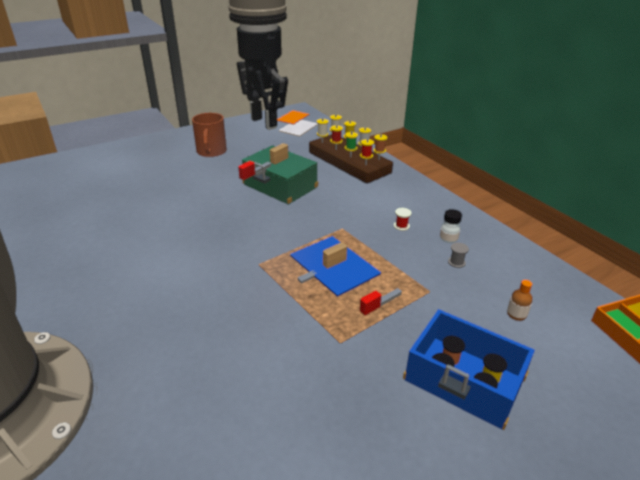

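View pics/top11.png

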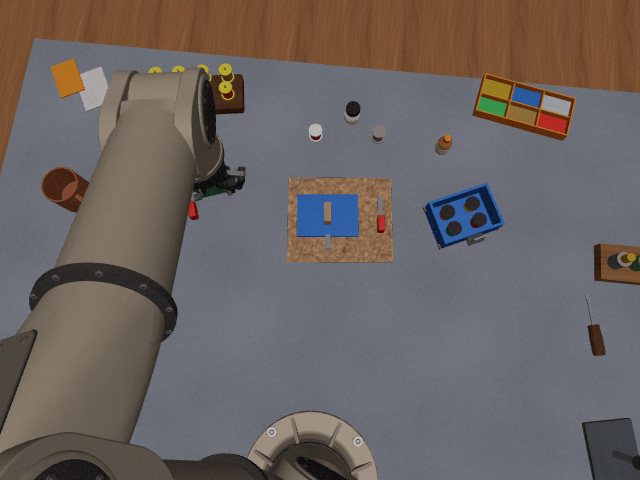

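Both views show the lid flat on the mat (side (336,265), top (327,216)), the pin lying beside it (side (378,301), top (381,217)), and the arm clear of everything.

```bash
python3 -c "
from plant import env
print(env.finish_job())"
```

```text
the job is handed in; nothing more can be done
None
```

I drew the pin about 60 mm straight out of the staple with the lid still on and laid it on the mat. I then lifted the lid straight up about 68 mm, carried it over, and set it down right way up beside the pin. The job was handed in at about 21 s of the 58 s allowed; it reports no verdict.

**Final positions:** both cameras show the pin and the lid lying flat and released on the mat. In the mat's axes the pin sits at roughly (-14, -94) mm, from where I released it. The lid is at roughly (2, 28) mm by the top view. The arm was well clear, with contact force near zero, and I did not touch the green chest.

**What disagreed:**
- **Setting the lid down:** it met the mat about 4 mm higher than I had worked out, pressing with about 24 N. I backed off until that pressing force was gone and released it less than about 2 mm above the mat.
- **Side and top views:** they differed by up to about 12 mm on the lid's position. This is partly because the lid's tall handle shifts the middle of its outline in the side view. All the estimates are well inside the mat.
- **Heights:** my fitted heights came out about 3 mm below the given ones, so I used the given heights for both grasps.

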